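# Take up the slack in a gel-cassette clamp

## Robot

A 6-joint arm with a two-finger parallel gripper is mounted at the origin on a cart in front of the work surface, level with it; the furniture and walls round the work are solid. World frame = base frame: x ahead of the robot, y to its left, z up, the work surface at z = 0. Lengths are in m, angles in rad, forces in N, time in s.
With the tool pointing down it reaches from about 0.25 to 0.775 m from the base axis. Payload 4 kg.
Tool frame: the origin (TCP) lies at the very end of the fingers, on their centre line; the grasp point (between the pads) lies 19 mm behind it; z points along the fingers, y is the line along which they close (so a half turn about z gives the same grasp; the last joint's range is limited). The gripper opens to 94 mm and grips with 3 to 60 N. Pads are 16 mm wide; open, the fingers measure 119 mm over their backs; the gripper's body (75 mm by 177 mm) begins 78 mm behind the grasp point.
Start: joints at [-0.103, 0.087, 1.371, -0, 1.684, -0.103], TCP at [0.55, -0, 0.206] pointing down, gripper open.
Joint ranges: [-3.1, 3.1], [-0.76, 2.03], [0.27, 2.55], [-1.08, 4.22], [0.17, 2.65], [-2.57, 2.57]. Speed limits (rad/s): [2.79, 2.79, 3.14, 3.14, 3.14, 3.14].

## Interface

Orientations are given as [roll, pitch, yaw] about the fixed x, y, z axes, in that order (R = Rz(yaw) Ry(pitch) Rx(roll)).
In Python, from bench import robot, vision gives the robot as it stands.
- The arm moves only by the shell command python3 -m crank 'ROWS'. ROWS is JSON, a list of rows, each a list of 3 entries, a list of its own where there are three numbers: the closure, from 0 (fully open) to 1 (shut), then the shift along the tool's x, y, z in m, then the turn, a rotation vector about the tool's x, y, z in degrees. A call has 1 to 8 rows; each row shifts and turns the commanded pose from where the row before left it, along the tool's axes as they then stand; what a row does not reach is not made up. A row lasts 1/10 s, in which the tool goes at most 50 mm and 8.59 degrees, less where a joint would pass 70% of its speed; a pose out of reach is approached as far as the arm can. A call with a gripper value outside its range is refused whole. The fingers move at their own pace and stop on an object; the grip force is fixed at half the most. Time passes only in rows, so rows that do not move let the fingers close. It gives the time, the measured TCP pose, the force, the opening and the grip force at its end, in the units of the state.
- robot.get_obs(): the state, without advancing time (a new reading comes with each control period).
- vision.snapshot(name): name is "scene" or "side" or "wrist"; returns a dict with "color" (480x640x3 uint8, red, green, blue), "z_map" (480x640 float32, m along the optical axis (not along the pixel's ray), 0 where there is no reading), "fx", "fy", "cx", "cy" (pixels), "R" (3x3) and "t" (3): a world point X has camera coordinates R X + t. Camera axes: x right, y down, z forward; pixel columns grow to the right and rows downward; lengths in m; the calibration is good to about 2 mm. A picture is of the moment at which its call begins.
- robot.close_job(): hands the job in; it is judged then, once.
The state is a dict: "time": time; "joint_positions": joint angles; "qvel": joint speeds; "joint_torque": joint torques, N m; "tool_pos": TCP position; "ee_rot": TCP orientation; "wrist_force": force on the tool from outside, world axes, zero at the start; "wrist_torque": the same for the moment, N m; "width": finger opening in m; "finger_force": force on a finger pad.
Only numpy, scipy, OpenCV 4.12 (cv2) and the standard library are available. Lean on these libraries where they do the work, as an engineer would, in place of code of your own. Each camera call takes 0.05 s, during which the arm holds its last target. There are 200 camera calls.

## Task

The jaws of the clamp have been reset, so feel or look where its gap now is. Find, by trying them, the thickest of the three filler plates that goes down into the gap of the clamp without forcing, and leave it seated fully home between the jaws, so that the sprung jaw holds it snugly. Push gently: a plate that stops on the jaws is too thick and must not be driven in. Leave the other two plates on the worktop clear of the clamp, and do not disturb the beaker or the petri dish.

Things in the scene. Friction and masses are not known exactly. Their poses are not given: they have to be found in the camera images.
- clamp: Low metal clamp fixed to the worktop: base plate 145 x 80 mm (x, y), 12 mm thick, with two steel jaws 59 mm long (along y), tops at 52 mm. Origin: on the worktop; z up. The front jaw stands on the -x side, the gap and the sprung jaw on its +x side. All of it is below 53 mm, from x = -41 to 104 mm. Its bevels multiply a push: push down with 12 N at most
- jaw (a joint): How far the sprung jaw is pushed back (clamp +x), m: 0 at rest, 0.005 at its hard stop; spring 0.4 N at rest, 2.4 N at the stop. The jaw rides on a locked carriage set anew each time, apart from the front jaw: at rest the gap is 8.6 to 16.2 mm wide, which you are not told. A plate goes in if it is thinner than that gap + 5 mm
- thin_centre (a point): Thinnest filler plate, standing on the worktop: white slab 12 mm thick (x), 50 mm wide (y), 40 mm tall, with a centred grey grip tab on top 10 mm thick (x), 30 mm wide, 28 mm tall; 68 mm in all, 50 to 80 g. The point is its centre, 34 mm up; z up. Home in the gap, its x is along the clamp's x (either way round) and the tab stands clear above the jaws
- mid_centre (a point): Middle filler plate: as the thinnest one, but its slab is 15 mm thick; 55 to 95 g. The point is its centre, 34 mm above its underside
- thick_centre (a point): Thickest filler plate: as the thinnest one, but its slab is 18 mm thick; 60 to 105 g. The point is its centre, 34 mm above its underside
- beaker_centre (a point): small clear plastic beaker, 54 mm across and 70 mm tall, a bystander; the point is its centre, 35 mm up
- petri_centre (a point): flat clear petri dish, 90 mm across and 15 mm tall, a bystander; the point is its centre, 7.5 mm up
- mouth (a point): Point 52 mm above the clamp's origin, axes as the clamp's. The front jaw is 24 mm thick, its outer (-x) face plain; its inner face, where the gap starts, is locked anywhere from x = -6 to +6 mm: find it by touch or sight. The seat is 40 mm below this point, the gap's ends (y) are open. Lead-in bevels: front jaw 5 mm wide on its top 10 mm, sprung jaw 10 mm wide on its top 18 mm
Not all that is in view belongs to the job. What is shaped like the part that bears mid_centre but blue or red is not meant.

How it is judged:
By the outcome, as a careful person would: the job done as asked, in the order asked, and still so for the second after the job is handed in, with the robot touching nothing.
It also fails if it takes over 72 s, if anything falls off the work surface, if the arm or the gripper's body presses on something with over 40 N, if the wrist force passes 120 N, or if a joint passes its speed limit or range.

## Working session

There is one attempt and no reset: what is moved stays moved. The work goes in short steps, Python scripts to look and compute and a shell command to move; the robot and the scene stay as the last step left them, time stands still between calls to the robot, and variables do not carry over. Pictures are saved under pics/ and viewed, at most 10 in all, crops included, and the job is handed in when it is done.

```bash
ls; mkdir -p pics; python3 - <<'E'
from bench import robot, vision
import cv2,numpy as np,pickle
o=robot.get_obs();print({k:np.round(v,3) for k,v in o.items()})
S={n:vision.snapshot(n) for n in("scene","side","wrist")}
pickle.dump(S,open('s0.pkl','wb'))
for n in S:
  cv2.imwrite(f'pics/{n}0.png',S[n]['color'][...,::-1]);print(n,S[n]['fx'],S[n]['cx'],-S[n]['R'].T@S[n]['t'])
E
```

```text
pics
{'time': np.float64(0.0), 'joint_positions': array([-0.103,  0.088,  1.372, -0.   ,  1.684, -0.103]), 'qvel': array([-0.001, -0.001,  0.   ,  0.   ,  0.001, -0.001]), 'joint_torque': array([ 1.0000e-03, -3.4018e+01, -3.0242e+01,  7.2000e-02,  3.3000e-02,
       -0.0000e+00]), 'tool_pos': array([0.549, 0.   , 0.204]), 'ee_rot': array([-3.139, -0.   ,  1.571]), 'wrist_force': array([0.246, 0.668, 0.601]), 'wrist_torque': array([ 0.018, -0.061, -0.002]), 'finger_force': np.float64(0.0), 'width': np.float64(0.094)}
scene 509.08781317792216 319.5094389103469 [0.13580126 0.44426361 0.48722625]
side 474.8968819825276 324.0447187627325 [ 0.30263323 -0.90704383  0.38702657]
wrist 404.1823687100073 326.87732323876264 [0.55002772 0.08064508 0.38492207]
```

View pics/scene0.png

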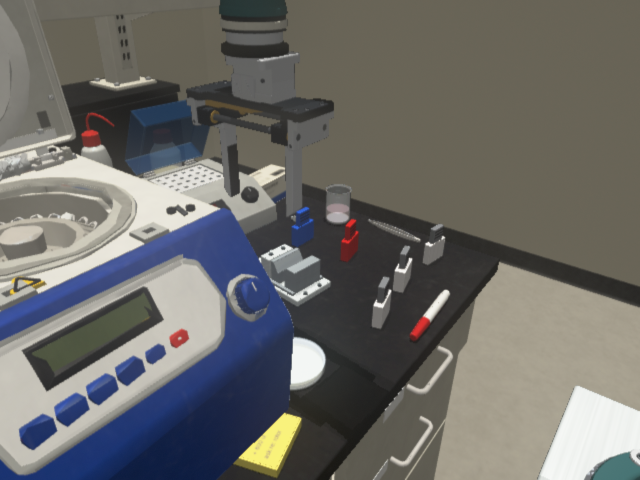

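View pics/side0.png

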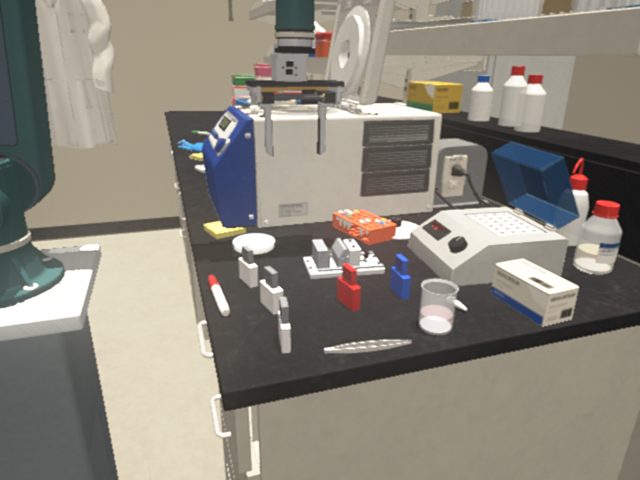

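View pics/wrist0.png

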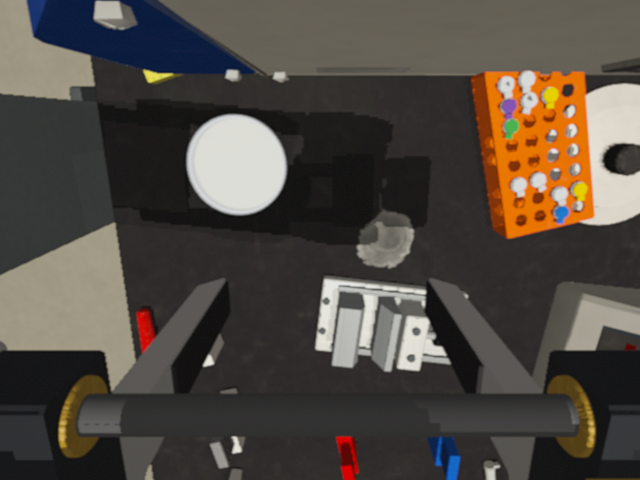

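The scene and side views show three white plates with grey tabs (scene pixels (381,303), (402,270) and (433,245); side pixels (248,268), (271,292) and (284,325)). Blue and red decoys stand at scene (302,228) and (349,242). The clamp is at scene (295,275), the beaker at (338,205) and the petri dish at (303,363). The three white slabs with grey tabs fit the description, and colour rules out the red and blue ones. Next I'll measure with the depth maps.

```bash
cat > h.py <<'E'
import numpy as np,cv2,pickle
from bench import robot, vision
def cloud(s):
  v,u=np.mgrid[:480,:640];z=s['z_map'];P=np.stack([(u-s['cx'])/s['fx']*z,(v-s['cy'])/s['fy']*z,z],-1)
  W=(P-s['t'])@s['R'];W[z==0]=np.nan;return W
def topmap(Ws,x0,x1,y0,y1,r=.001):
  H=np.zeros((int((x1-x0)/r)+1,int((y1-y0)/r)+1));
  for W,c in Ws: 
    p=W.reshape(-1,3);p=p[np.isfinite(p).all(1)]
    k=(p[:,0]>x0)&(p[:,0]<x1)&(p[:,1]>y0)&(p[:,1]<y1)&(p[:,2]<.1);p=p[k]
    np.maximum.at(H,(((p[:,0]-x0)/r).astype(int),((p[:,1]-y0)/r).astype(int)),p[:,2])
  return H
E
python3 - <<'E'
from h import *
S=pickle.load(open('s0.pkl','rb'))
for n in('scene','side'):
  s=S[n];W=cloud(s);hsv=cv2.cvtColor(s['color'],cv2.COLOR_RGB2HSV)
  m=(W[...,2]>.008)&(W[...,2]<.1)&(W[...,0]>.25)&(W[...,0]<.85)&(W[...,1]>-.45)&(W[...,1]<.3)
  N,L,st,ce=cv2.connectedComponentsWithStats(m.astype(np.uint8))
  for i in range(1,N):
    if st[i,4]<60: continue
    p=W[L==i];c=np.median(hsv[L==i],0)
    t=p[p[:,2]>p[:,2].max()-.012]
    print(n,ce[i].round(),st[i,4],'hsv',c,'mean',p.mean(0).round(3),'min',p.min(0).round(3),'max',p.max(0).round(3),'top',t.mean(0).round(3))
E
```

```text
scene [249. 199.] 2868 hsv [ 25.  16. 167.] mean [ 0.8   -0.235  0.058] min [ 0.756 -0.401  0.008] max [ 0.85  -0.124  0.091] top [ 0.825 -0.198  0.085]
scene [338. 202.] 887 hsv [ 30.   9. 113.] mean [ 0.666 -0.354  0.046] min [ 0.645 -0.392  0.008] max [ 0.699 -0.334  0.073] top [ 0.673 -0.364  0.067]
scene [302. 226.] 606 hsv [112. 144.  94.] mean [ 0.67  -0.239  0.038] min [ 0.662 -0.306  0.008] max [ 0.747 -0.214  0.071] top [ 0.67  -0.24   0.066]
scene [349. 239.] 491 hsv [  0. 168.  99.] mean [ 0.566 -0.246  0.039] min [ 0.558 -0.282  0.008] max [ 0.576 -0.226  0.071] top [ 0.569 -0.25   0.067]
scene [434. 243.] 548 hsv [ 18.  12. 112.] mean [ 0.438 -0.329  0.039] min [ 0.43  -0.36   0.008] max [ 0.45  -0.308  0.071] top [ 0.438 -0.332  0.066]
scene [293. 272.] 2492 hsv [ 94.  11. 136.] mean [ 0.583 -0.103  0.034] min [ 0.537 -0.155  0.008] max [ 0.685 -0.067  0.056] top [ 0.595 -0.11   0.051]
scene [403. 269.] 533 hsv [ 15.  11. 117.] mean [ 0.441 -0.216  0.039] min [ 0.431 -0.252  0.008] max [ 0.453 -0.199  0.071] top [ 0.444 -0.222  0.067]
scene [382. 302.] 607 hsv [ 15.  1
[... 618 characters left out ...]
0.044  0.025] min [ 0.415 -0.15   0.008] max [0.515 0.091 0.069] top [ 0.428 -0.127  0.064]
side [343. 266.] 2583 hsv [ 13.  14. 178.] mean [ 0.596 -0.164  0.03 ] min [ 0.539 -0.28   0.008] max [ 0.691 -0.069  0.069] top [ 0.571 -0.257  0.064]
side [401. 275.] 598 hsv [114.  125.5 129.5] mean [ 0.67  -0.249  0.037] min [ 0.664 -0.269  0.008] max [ 0.681 -0.216  0.069] top [ 0.672 -0.245  0.064]
side [277. 303.] 1155 hsv [ 15.  19. 169.] mean [ 0.443 -0.284  0.039] min [ 0.432 -0.362  0.008] max [ 0.462 -0.203  0.069] top [ 0.444 -0.288  0.065]
side [218. 294.] 332 hsv [  1.   2. 255.] mean [ 0.367 -0.181  0.013] min [ 0.358 -0.239  0.008] max [ 0.378 -0.103  0.017] top [ 0.367 -0.181  0.013]
```

```bash
python3 -m crank '[[0,[-0.047,-0.014,0],[0,0,0]],[0,[-0.047,-0.014,0],[0,0,0]],[0,[-0.047,-0.014,0],[0,0,0]],[0,[-0.047,-0.014,0],[0,0,0]],[0,[-0.047,-0.014,0],[0,0,0]],[0,[-0.047,-0.014,0],[0,0,0]],[0,[-0.047,-0.014,0],[0,0,0]],[0,[-0.047,-0.014,0],[0,0,0]]]'
python3 -m crank '[[0,[0,0,0],[0,0,0]],[0,[0,0,0],[0,0,0]],[0,[0,0,0],[0,0,0]]]'
python3 - <<'E'
from h import *
o=robot.get_obs();print(o['time'],o['tool_pos'],o['ee_rot'])
s=vision.snapshot('wrist');pickle.dump(s,open('w1.pkl','wb'));cv2.imwrite('pics/w1.png',s['color'][...,::-1])
W=cloud(s);print(-s['R'].T@s['t'])
for nm,(x,y) in dict(A=(.424,-.122),B=(.443,-.225),C=(.438,-.333),red=(.57,-.25)).items():
  near=np.hypot(W[...,0]-x,W[...,1]-y)<.045
  for lab,a,b in(('tab',.055,.075),('slab',.030,.046)):
    m=near&(W[...,2]>a)&(W[...,2]<b)
    if m.sum()<10: print(nm,lab,m.sum());continue
    p=W[m][:,:2].astype(np.float32);r=cv2.minAreaRect(p)
    print(nm,lab,m.sum(),'z',np.median(W[m][:,2]).round(4),np.round(r[0],4),np.round(r[1],4),round(r[2],1))
E
```

```text
time: 0.95
tool_pos: [0.437, -0.3777, 0.2052]
ee_rot: [-3.142, -0.0, 1.571]
wrist_force: [0.4, 0.3, -0.2]
width: 0.0939
finger_force: 0.0
time: 1.25
tool_pos: [0.4383, -0.375, 0.2053]
ee_rot: [-3.142, -0.001, 1.572]
wrist_force: [-0.5, -0.4, -0.3]
width: 0.0938
finger_force: 0.0
1.25 [ 0.4383266  -0.37500539  0.20526132] [-3.14158515e+00 -9.64498979e-04  1.57170123e+00]
[ 0.43841194 -0.29454742  0.3858061 ]
A tab 0
A slab 0
B tab 746 z 0.0691 [ 0.445  -0.2264] [0.0104 0.0302] 13.5
B slab 848 z 0.0411 [ 0.4452 -0.2265] [0.0182 0.0496] 13.3
C tab 527 z 0.0691 [ 0.439  -0.3356] [0.03   0.0106] 82.0
C slab 309 z 0.0411 [ 0.439  -0.3355] [0.0498 0.0119] 82.0
red tab 920 z 0.0685 [ 0.5696 -0.2529] [0.0114 0.0299] 10.6
red slab 1039 z 0.0408 [ 0.5695 -0.2529] [0.0158 0.0499] 10.6
```

View pics/w1.png

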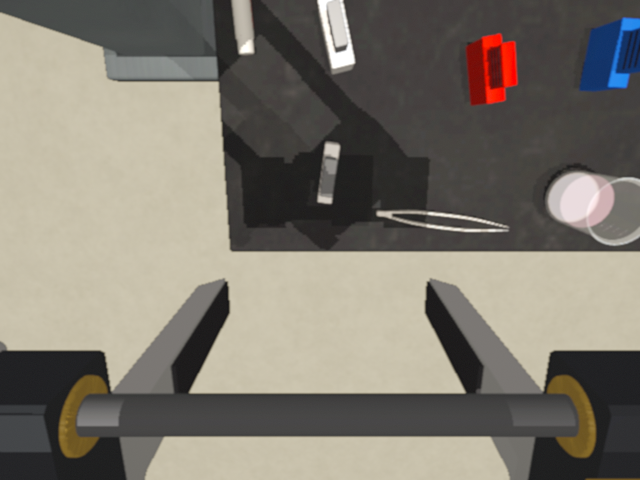

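Slab widths measured from above: B (pixel (337,30)) is 18 mm, so thick. C (pixel (328,172)) is 12 mm, so thin. A should then be the 15 mm plate. Next I'll look at the clamp and A from above.

```bash
python3 -m crank '[[0,[0.045,0.03,0],[0,0,0]],[0,[0.045,0.03,0],[0,0,0]],[0,[0.045,0.04,0],[0,0,0]],[0,[0,0,0],[0,0,0]],[0,[0,0,0],[0,0,0]],[0,[0,0,0],[0,0,0]]]' | head -2
python3 - <<'E'
from h import *
s=vision.snapshot('wrist');pickle.dump(s,open('w2.pkl','wb'));cv2.imwrite('pics/w2.png',s['color'][...,::-1])
W=cloud(s);print(-s['R'].T@s['t'])
for nm,(x,y) in dict(A=(.424,-.122),B=(.443,-.225)).items():
  near=np.hypot(W[...,0]-x,W[...,1]-y)<.045
  for lab,a,b in(('tab',.055,.075),('slab',.030,.046)):
    m=near&(W[...,2]>a)&(W[...,2]<b)
    if m.sum()<10: print(nm,lab,m.sum());continue
    r=cv2.minAreaRect(W[m][:,:2].astype(np.float32));print(nm,lab,m.sum(),'z',np.median(W[m][:,2]).round(4),np.round(r[0],4),np.round(r[1],4),round(r[2],1))
reg=(W[...,0]>.5)&(W[...,0]<.72)&(W[...,1]>-.2)&(W[...,1]<0)
m=reg&(W[...,2]>.048)&(W[...,2]<.056)
N,L,st,ce=cv2.connectedComponentsWithStats(m.astype(np.uint8))
for i in range(1,N):
  if st[i,4]>40:
    r=cv2.minAreaRect(W[L==i][:,:2].astype(np.float32));print('jawtop',ce[i],st[i,4],W[L==i][:,2].mean(),np.round(r[0],4),np.round(r[1],4),r[2])
m=reg&(W[...,2]>.008)
N,L,st,ce=cv2.connectedComponentsWithStats(m.astype(np.uint8));i=1+st[1:,4].argmax()
r=cv2.minAreaRect(W[L==i][:,:2].astype(np.float32));print('clamp',r)
th=np.radians(r[2] if r[2]<45 else r[2]-90);print(np.degrees(th))
# profile across jaws
d=(W[...,:2]-np.array(r[0]))@np.array([[np.cos(th),-np.sin(th)],[np.sin(th),np.cos(th)]])
k=reg&(abs(d[...,1])<.012)&(W[...,2]>.005)
xs=d[...,0][k];zs=W[...,2][k]
for a in np.arange(-.075,.076,.001):
  q=zs[(xs>=a)&(xs<a+.001)]
  if len(q):print(int(a*1000),len(q),(q.min()*1e3).round(1),(q.max()*1e3).round(1),end=' | ')
E
```

```text
time: 1.9
tool_pos: [0.5265, -0.2551, 0.2057]
[ 0.52657532 -0.174409    0.38609828]
A tab 867 z 0.0689 [ 0.4257 -0.1221] [0.0108 0.0302] 14.5
A slab 853 z 0.0409 [ 0.4255 -0.1221] [0.0158 0.0504] 14.0
B tab 645 z 0.0688 [ 0.4455 -0.2261] [0.011  0.0299] 13.3
B slab 828 z 0.041 [ 0.4454 -0.2261] [0.0187 0.0499] 13.7
jawtop [380.97714552  37.02238806] 2144 0.0529428417910913 [ 0.5674 -0.1124] [0.0532 0.022 ] 83.25154876708984
jawtop [434.35445363  40.41230487] 1089 0.05219884030507178 [ 0.6072 -0.1153] [0.0566 0.01  ] 83.04937744140625
jawtop [461.60613921  42.75789019] 2313 0.05078641462433502 [ 0.6288 -0.1167] [0.0561 0.0225] 83.10258483886719
clamp ((0.6128865480422974, -0.1144610047340393), (0.08058364689350128, 0.14522093534469604), 83.1939926147461)
-6.806007385253906
-73 27 5.8 13.3 | -72 37 11.0 14.8 | -71 37 11.4 14.7 | -69 36 11.8 14.4 | -68 39 11.7 15.1 | -67 35 12.0 14.7 | -66 39 11.6 14.3 | -65 37 11.0 15.8 | -64 37 11.6 15.2 | -63 38 11.5 15.0 | -62 37 11.6 15.0 | -61 37 12.0 15.8 | -60 36 11.7 15.0 | -59 36 11.4 14.7 | -58 38 11.8 15.0 | -57 37 12.2 15.3 | -56 144 11.4 5
[... 1474 characters left out ...]
4.4 | 34 13 30.0 33.8 | 35 13 28.4 34.7 | 36 12 29.4 34.1 | 37 16 15.0 34.2 | 38 32 12.4 33.9 | 39 39 12.1 33.3 | 40 59 11.8 39.0 | 41 124 12.2 40.6 | 42 63 11.3 40.1 | 43 55 11.7 39.6 | 44 47 11.6 40.3 | 45 42 11.4 39.6 | 46 42 12.3 39.9 | 47 39 13.4 39.5 | 48 33 12.2 39.5 | 49 7 12.4 14.3 | 50 5 12.3 14.1 | 51 6 12.0 13.0 | 52 7 11.8 14.1 | 53 7 11.7 14.1 | 54 7 12.7 13.8 | 55 8 11.7 14.2 | 56 10 12.2 13.9 | 57 20 12.4 15.1 | 58 32 10.6 14.5 | 59 45 11.8 15.4 | 60 31 11.1 14.6 | 61 33 11.7 15.0 | 62 42 11.4 14.7 | 63 32 11.4 15.3 | 64 34 11.2 14.8 | 65 34 12.1 14.5 | 66 41 11.5 15.6 | 67 29 11.6 15.4 | 68 35 11.8 14.6 | 69 42 11.7 15.3 | 70 30 11.7 14.7 | 71 24 11.2 13.5 | 72 1 10.7 10.7 |
```

View pics/w2.png

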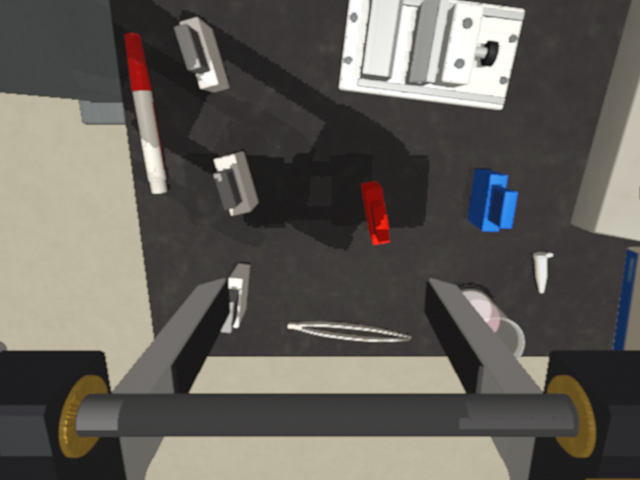

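Seen here: A at (203,55) with a 15 mm slab, so mid. B is at (235,185), thick, and C at (237,290), thin. The clamp is at (430,50), yaw about -6.8°, with a gap of about 15 mm, so the thick plate probably fits. I'll try the thick one first.

```bash
cat >> h.py <<'E'
def to(x,y,z,deg):
  from scipy.spatial.transform import Rotation as R
  o=robot.get_obs();r=R.from_euler('xyz',o['ee_rot']);M=r.as_matrix()
  print('t',o['time'],'pos',o['tool_pos'].round(4),'rot',o['ee_rot'].round(4),'F',o['wrist_force'].round(2),'w',round(o['width'],4),round(o['finger_force'],1))
  print('shift mm',(M.T@(np.array([x,y,z])-o['tool_pos'])*1e3).round(1),'turnz',round(np.degrees(np.arctan2(M[1,1],M[0,1]))-deg,2))
E
python3 -c "
from h import *
to(.4453,-.2262,.205,13.5)"
```

```text
t 1.95 pos [ 0.5262 -0.2558  0.2057] rot [-3.1416e+00  5.0000e-04  1.5704e+00] F [-0.98  0.68  0.09] w 0.0941 0.0
shift mm [ 29.5 -80.9   0.7] turnz -13.52
```

```bash
python3 -m crank '[[0,[0.015,-0.04,0],[0,0,0]],[0,[0.0145,-0.0409,0],[0,0,0]],[0,[0,0,0.03],[0,0,-6.76]],[0,[0,0,0.03],[0,0,-6.76]],[0,[0,0,0.03],[0,0,0]],[0,[0,0,0],[0,0,0]],[0,[0,0,0],[0,0,0]]]' >/dev/null
python3 -c "
from h import *
to(.4453,-.2262,.045,13.5)"
```

```text
t 2.65 pos [ 0.4452 -0.2267  0.1158] rot [-3.1412e+00 -3.0000e-04  1.8049e+00] F [-0.01 -0.72  0.82] w 0.0939 0.0
shift mm [ 0.4  0.2 70.8] turnz -0.09
```

Good. I'll descend and close.

```bash
python3 -m crank '[[0,[0.0004,0,0.03],[0,0,0]],[0,[0,0,0.025],[0,0,0]],[0.5,[0,0,0.0155],[0,0,0]],[0.7,[0,0,0],[0,0,0]],[1,[0,0,0],[0,0,0]],[1,[0,0,0],[0,0,0]],[1,[0,0,0],[0,0,0]],[1,[0,0,0],[0,0,0]]]'

```

```text
time: 3.45
tool_pos: [0.4464, -0.226, 0.0462]
ee_rot: [3.14, 0.002, 1.807]
wrist_force: [-0.3, 0.9, -0.2]
width: 0.0495
finger_force: 0.0
```

```bash
python3 -m crank '[[1,[0,0,0],[0,0,0]],[1,[0,0,0],[0,0,0]],[1,[0,0,0],[0,0,0]],[1,[0,0,0],[0,0,0]],[1,[0,0,0],[0,0,0]],[1,[0,0,0],[0,0,0]],[1,[0,0,0],[0,0,0]],[1,[0,0,0],[0,0,0]]]'

```

```text
time: 4.25
tool_pos: [0.4457, -0.2255, 0.0449]
ee_rot: [-3.142, -0.0, 1.807]
wrist_force: [-0.6, -0.1, -0.7]
width: 0.0094
finger_force: 30.0
```

```bash
python3 -m crank '[[1,[0,0,-0.03],[0,0,0]],[1,[0,0,-0.03],[0,0,0]],[1,[0,0,-0.03],[0,0,0]],[1,[0,0,0],[0,0,6.8]],[1,[0,0,0],[0,0,6.8]],[1,[0,0,0],[0,0,6.7]]]' >/dev/null
python3 -c "
from h import *
to(.5906,-.1118,.125,-6.8)"
```

```text
t 4.85 pos [ 0.4457 -0.2256  0.1352] rot [3.1412e+00 2.0000e-04 1.4476e+00] F [-0.55 -0.17 -1.16] w 0.0099 30.0
shift mm [130.7 129.8  10.3] turnz -0.26
```

```bash
python3 -m crank '[[1,[0.033,0.0325,0],[0,0,-0.26]],[1,[0.033,0.0325,0],[0,0,0]],[1,[0.033,0.0325,0],[0,0,0]],[1,[0.0317,0.0323,0.01],[0,0,0]],[1,[0,0,0],[0,0,0]],[1,[0,0,0],[0,0,0]],[1,[0,0,0],[0,0,0]]]' >/dev/null
python3 - <<'E'
from h import *
to(.5906,-.1118,.125,-6.8)
s=vision.snapshot('wrist');pickle.dump(s,open('w3.pkl','wb'))
c=s['color'][...,::-1];cv2.imwrite('pics/w3.png',cv2.resize(c[150:480,180:520],None,fx=1.8,fy=1.8))
s=vision.snapshot('scene');pickle.dump(s,open('s3.pkl','wb'))
E
```

```text
t 5.55 pos [ 0.5889 -0.1113  0.125 ] rot [-3.1410e+00  5.0000e-04  1.4562e+00] F [-0.76 -0.95 -0.89] w 0.0101 30.0
shift mm [-0.3  1.7  0. ] turnz 0.24
```

View pics/w3.png

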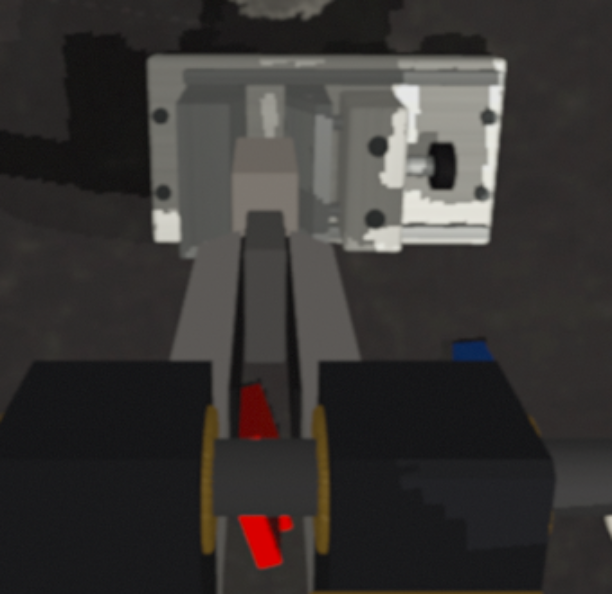

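The crop shows the plate (265,190) above the gap, front jaw to its left, sprung jaw bevel at (325,160), aligned in yaw. I'll measure plate versus jaws in the same view.

```bash
python3 - <<'E'
from h import *
s=pickle.load(open('w3.pkl','rb'));W=cloud(s)
reg=(W[...,0]>.5)&(W[...,0]<.72)&(W[...,1]>-.18)&(W[...,1]<-.03)
m=reg&(W[...,2]>.008)&(W[...,2]<.058)
N,L,st,ce=cv2.connectedComponentsWithStats(m.astype(np.uint8));i=1+st[1:,4].argmax()
p=W[L==i];base=p[p[:,2]<.02]
print('base',cv2.minAreaRect(p[:,:2].astype(np.float32)))
c=np.array([.6129,-.1145]);th=np.radians(-6.8);E=np.array([[np.cos(th),-np.sin(th)],[np.sin(th),np.cos(th)]])
d=(W[...,:2]-c)@E;z=W[...,2]
for lo,hi in((.008,.018),(.018,.028)):
  k=reg&(d[...,1]>lo)&(d[...,1]<hi);X=d[k][:,0]*1e3;Z=z[k]*1e3
  j=(Z>49.5)&(Z<57);
  front=X[j&(X<-25)];print('y',lo,'front outer',np.percentile(front,[1,99]).round(1),'sprung top',np.percentile(X[j&(X>-14)&(X<3)],[1,5,99]).round(1))
  g=(Z<20)&(X>-40)&(X<-8);print('seat visible x',X[g].min() if g.any() else None,X[g].max() if g.any() else None)
  for a,b,n in((-38,-31,'fb'),(-18,-6,'sb')):
    q=(X>a)&(X<b)&(Z>32)&(Z<50.5)
    if q.sum()>20: f=np.polyfit(Z[q],X[q],1);print(n,q.sum(),'slope mm/mm',f[0].round(3),'x at 52',np.polyval(f,52).round(2),'at 42',np.polyval(f,42).round(2),'at 34',np.polyval(f,34).round(2))
k=(z>.083)&(z<.122)&reg&(abs(d[...,1])<.03);q=d[k]*1e3
print('plate',k.sum(),np.percentile(q,[1,50,99],axis=0).round(1).tolist(),cv2.minAreaRect(W[k][:,:2].astype(np.float32)))
E
```

```text
base ((0.6131287217140198, -0.1144724115729332), (0.08005087822675705, 0.14548559486865997), 83.1705093383789)
y 0.008 front outer [-55.8 -35.8] sprung top [-9.  -8.4 -0.8]
seat visible x -32.21341087057635 -16.632173928300432
fb 32 slope mm/mm -0.515 x at 52 -36.72 at 42 -31.57 at 34 -27.45
sb 165 slope mm/mm 0.549 x at 52 -7.28 at 42 -12.78 at 34 -17.17
y 0.018 front outer [-56.  -35.2] sprung top [-8.7 -8.1 -1. ]
seat visible x -32.214730521273204 -16.77844828717188
fb 96 slope mm/mm -0.451 x at 52 -36.33 at 42 -31.82 at 34 -28.21
sb 212 slope mm/mm 0.54 x at 52 -7.47 at 42 -12.86 at 34 -17.18
plate 1493 [[-33.3, 8.6], [-24.6, 23.4], [-15.6, 25.1]] ((0.5905787348747253, -0.09563510864973068), (0.018535630777478218, 0.018127799034118652), 83.63703155517578)
```

The plate spans -33.4 to -15.6 and the gap -32 to -17. I'll shift +1.9 mm and descend.

```bash
python3 -m crank '[[1,[0,0.0019,0],[0,0,0.2]],[1,[0,0,0.02],[0,0,0]],[1,[0,0,0.012],[0,0,0]],[1,[0,0,0],[0,0,0]],[1,[0,0,0],[0,0,0]],[1,[0,0,0],[0,0,0]]]' 
python3 -c "
from h import *
to(.5906,-.1118,.057,-6.8)"
```

```text
time: 6.25
tool_pos: [0.592, -0.1111, 0.0939]
ee_rot: [3.14, 0.0, 1.453]
wrist_force: [-0.5, -0.4, -1.1]
width: 0.0098
finger_force: 30.0
t 6.25 pos [ 0.592  -0.1111  0.0939] rot [3.1401e+00 2.0000e-04 1.4533e+00] F [-0.49 -0.44 -1.08] w 0.0098 30.0
shift mm [-0.9 -1.3 36.9] turnz 0.07
```

```bash
python3 -m crank '[[1,[-0.0007,-0.0005,0.004],[0,0,0]],[1,[0,0,0.004],[0,0,0]],[1,[0,0,0],[0,0,0]]]';python3 -m crank '[[1,[0,0,0.003],[0,0,0]],[1,[0,0,0.0],[0,0,0]]]' ; python3 -m crank '[[1,[0,0,0.003],[0,0,0]],[1,[0,0,0.0],[0,0,0]]]'
```

```text
time: 6.55
tool_pos: [0.5905, -0.1113, 0.0843]
ee_rot: [-3.14, -0.0, 1.453]
wrist_force: [-0.7, 0.3, -0.9]
width: 0.0096
finger_force: 30.0
time: 6.75
tool_pos: [0.5906, -0.1114, 0.0817]
ee_rot: [-3.141, -0.0, 1.454]
wrist_force: [-0.6, -0.8, -0.7]
width: 0.0096
finger_force: 30.0
time: 6.95
tool_pos: [0.5908, -0.1114, 0.079]
ee_rot: [-3.141, 0.0, 1.454]
wrist_force: [-2.2, -0.7, 0.5]
width: 0.01
finger_force: 30.0
```

```bash
for i in 1 2; do :; done; python3 -m crank '[[1,[0,0,0.002],[0,0,0]],[1,[0,0,0.0],[0,0,0]]]' | sed -n 2,4p; python3 -m crank '[[1,[0,0,0.002],[0,0,0]],[1,[0,0,0.0],[0,0,0]]]' | sed -n 2,4p; python3 -m crank '[[1,[0,0,0.002],[0,0,0]],[1,[0,0,0.0],[0,0,0]]]' | sed -n 2,4p
```

```text
tool_pos: [0.5906, -0.1114, 0.0767]
ee_rot: [-3.141, -0.0, 1.454]
wrist_force: [-2.0, -0.5, 0.2]
tool_pos: [0.5904, -0.1113, 0.074]
ee_rot: [-3.14, -0.0, 1.453]
wrist_force: [-1.7, 0.5, -2.4]
tool_pos: [0.5906, -0.1113, 0.0723]
ee_rot: [-3.14, -0.0, 1.454]
wrist_force: [-1.6, 0.1, -1.1]
```

The plate is past the bevels with almost no force. Continuing to the seat.

```bash
python3 -m crank '[[1,[0,0,0.004],[0,0,0]],[1,[0,0,0.003],[0,0,0]],[1,[0,0,0.0],[0,0,0]]]' | sed -n 2,4p; python3 -m crank '[[1,[0,0,0.003],[0,0,0]],[1,[0,0,0.002],[0,0,0]],[1,[0,0,0.0],[0,0,0]]]' | sed -n 2,4p; python3 -m crank '[[1,[0,0,0.002],[0,0,0]],[1,[0,0,0.0],[0,0,0]]]' | sed -n 2,4p
```

```text
tool_pos: [0.5905, -0.1113, 0.0651]
ee_rot: [-3.14, -0.0, 1.454]
wrist_force: [-1.5, 0.2, -1.5]
tool_pos: [0.5907, -0.1114, 0.0605]
ee_rot: [-3.141, -0.0, 1.453]
wrist_force: [-1.1, -0.0, -0.7]
tool_pos: [0.5909, -0.1115, 0.0588]
ee_rot: [-3.141, 0.0, 1.453]
wrist_force: [-1.7, -0.9, -2.0]
```

```bash
python3 -m crank '[[1,[0,0,0.001],[0,0,0]],[1,[0,0,0.0],[0,0,0]]]' | sed -n 2,4p; python3 -m crank '[[1,[0,-0.0005,0.001],[0,0,0]],[1,[0,0,0.0],[0,0,0]]]' | sed -n 2,4p
```

```text
tool_pos: [0.591, -0.1115, 0.058]
ee_rot: [3.141, 0.0, 1.453]
wrist_force: [-1.6, 0.9, -0.6]
tool_pos: [0.5905, -0.1114, 0.057]
ee_rot: [3.141, 0.0, 1.453]
wrist_force: [-1.4, 0.6, -1.3]
```

```bash
python3 -m crank '[[1,[0,-0.0005,0.0005],[0,0,0]],[1,[0,0,0.0],[0,0,0]]]' | sed -n 2,4p; python3 -m crank '[[1,[0,-0.0003,0.0005],[0,0,0]],[1,[0,0,0.0],[0,0,0]]]' | sed -n 2,4p
```

```text
tool_pos: [0.5904, -0.1114, 0.0569]
ee_rot: [3.14, 0.0, 1.454]
wrist_force: [-0.7, 0.6, 1.1]
tool_pos: [0.5903, -0.1114, 0.0569]
ee_rot: [3.14, 0.0, 1.454]
wrist_force: [-1.3, 0.8, 3.6]
```

Seated, with Fz rising at the expected height. Releasing and retreating.

```bash
python3 -m crank '[[0.7,[0,0,0],[0,0,0]],[0.7,[0,0,0],[0,0,0]],[0.7,[0,0,0],[0,0,0]],[0.7,[0,0,0],[0,0,0]],[0.7,[0,0,0],[0,0,0]]]'; python3 -m crank '[[0.7,[0,0,-0.01],[0,0,0]],[0.7,[0,0,-0.03],[0,0,0]],[0.7,[0,0,-0.03],[0,0,0]],[0.7,[0,0,-0.04],[0,0,0]],[0.5,[-0.04,0,0],[0,0,0]],[0.5,[-0.04,0,0],[0,0,0]],[0.5,[-0.03,0,0],[0,0,0]],[0.5,[0,0,0],[0,0,0]]]'
python3 - <<'E'
from h import *
s=vision.snapshot('wrist');W=cloud(s)
cv2.imwrite('pics/w4.png',s['color'][...,::-1])
c=np.array([.6129,-.1145]);th=np.radians(-6.8);E=np.array([[np.cos(th),-np.sin(th)],[np.sin(th),np.cos(th)]])
d=(W[...,:2]-c)@E*1e3;z=W[...,2]*1e3;n=(abs(d[...,0])<60)&(abs(d[...,1])<45)
k=n&(z>70)&(z<90)&(d[...,0]<-5);print('tab',k.sum(),np.percentile(z[k],[5,50,95]),cv2.minAreaRect(d[k].astype(np.float32)))
k=n&(z>47)&(z<60)&(d[...,0]<-14);print('slab/front',cv2.minAreaRect(d[k].astype(np.float32)),np.median(z[k]))
E
```

```text
time: 9.65
tool_pos: [0.5896, -0.1113, 0.0558]
ee_rot: [-3.141, -0.0, 1.454]
wrist_force: [0.0, -0.1, -0.5]
width: 0.0285
finger_force: 0.0
time: 10.45
tool_pos: [0.5762, -0.2243, 0.1667]
ee_rot: [3.141, 0.002, 1.449]
wrist_force: [0.7, -0.2, 0.3]
width: 0.0466
finger_force: 0.0
tab 918 [76.23401225 81.10745962 82.38184341] ((-23.217388153076172, -0.3724803924560547), (10.537025451660156, 29.85621452331543), 0.17939238250255585)
slab/front ((-35.35052490234375, -0.10684013366699219), (59.076290130615234, 42.09344482421875), 89.84590911865234) 53.137626293536684
```

View pics/w4.png

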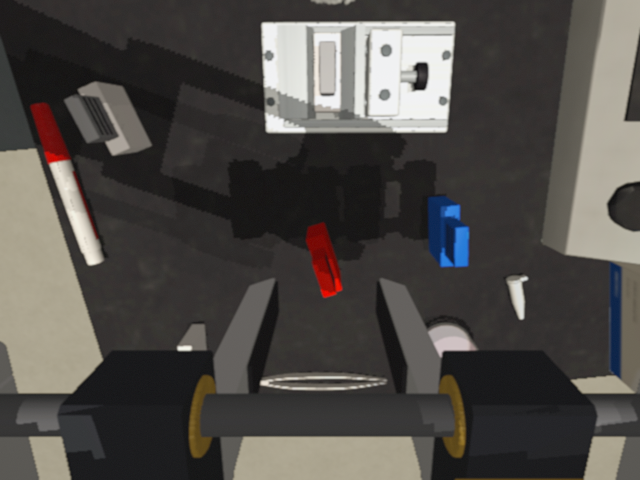

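The tab (327,68) stands square between the jaws with its top at about 80 mm, so the plate is fully home. The others are undisturbed, so I'll hand in.

```bash
python3 -c "
from bench import robot
print(robot.close_job())"
```

```text
the job is handed in; nothing more can be done
None
```

The thickest plate (18 mm) went into the roughly 15 mm gap without forcing, is seated fully home with the sprung jaw holding it, and the job is handed in; the other two plates, the beaker and the petri dish were not touched.

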